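# Set the well tray under the dosing needle, peel off its stuck cover and show it

## Robot

A 6-joint arm with a two-finger parallel gripper is mounted at the origin on the work surface. World frame = base frame: x ahead of the robot, y to its left, z up, the work surface at z = 0. Lengths are in mm, angles in rad, forces in N, time in s.
With the tool pointing down it reaches from about 250 to 800 mm from the base axis. Payload 3.9 kg.
Tool frame: the origin (TCP) lies midway between the tips of the shut fingers; the grasp point (between the pads) lies 19 mm behind it; x points along the fingers, y is the direction in which the jaws open and shut, and the axes are right-handed (so a half turn about x gives the same grasp; the last joint's range is limited). The gripper opens to 85 mm and grips with 20 to 120 N. Pads are 22 mm wide; open, the fingers measure 114 mm over their backs; the gripper's body (76 mm by 85 mm) begins 54 mm behind the grasp point. The pads swing forward as they close: fully open they stand 13 mm farther back than shut.
Start: joints at [-1.246, 0.26, -0.138, 1.173, 0, 1.571], TCP at [167.533, -497.542, 231.304] pointing down, gripper open.
Joint ranges: [-2.78, 2.78], [-0.83, 1.72], [-1.28, 1.37], [-1.9, 2.12], [-1.57, 1.48], [-3.14, 3.14]. Speed limits (rad/s): [2.57, 2.57, 3.14, 3.14, 3.14, 3.14].

## Interface

Orientations are given as a unit quaternion [x, y, z, w].
In Python, from plant import readout, viewer, arm, trace gives the robot as it stands.
- The arm moves only by the shell command python3 -m inch 'ROWS' [FORCE]. ROWS is JSON, a list of rows, each a list of 3 entries, a list of its own where there are three numbers: the opening, from 0 (shut) to 1 (fully open), then the shift along the tool's x, y, z in m, then the turn about the tool's x in rad. A call has exactly 5 rows; each row is the pose to reach, as a shift and turn from the pose commanded when the call began, along the tool's axes at that moment; what a row does not reach only later rows make up. A row lasts 1/10 s, in which the tool goes at most 50 mm and 8.59 degrees, less where a joint would pass 70% of its speed; a pose out of reach is approached as far as the arm can. A call with a gripper value outside its range is refused whole. The fingers move at their own pace and stop on an object; FORCE is the grip in N (left out, the last holds). Time passes only in rows, so rows that repeat a pose let the fingers close, or fill a call up. It gives the time, the measured TCP pose, the force and the opening at its end, in the units of the state.
- readout.sense(): the state, without advancing time (a new reading comes with each control period).
- viewer.read_camera(name): name is "side" or "top" or "wrist"; returns the picture (400x640x3 uint8, red, green, blue); there is no depth.
- viewer.camera_model(name): a dict with "K" (3x3 intrinsics, pixels), "world_from_camera" (4x4, takes a point from camera to world coordinates). Camera axes: x right, y up, looking along -z (the intrinsics and any distortion apply to the point x, -y, -z); pixel columns grow to the right and rows downward; lengths in mm; the calibration is good to about 2 mm. A picture is of the moment at which its call begins: read the wrist's pose just before it. camera_model takes no time and is no camera call; for the wrist camera it gives the pose at the moment of the call.
- arm.hand_in(): hands the job in, once; it reports no verdict.
Trained networks look in the newest picture that a camera, given by its name, has taken for a name from the list of things; names that differ only in an ending like _2 or _b are one class to them, and where a whole thing is asked for, a point or a joint stands for the part that bears it (a point fixed in the world has none). Each returns a list of dicts, best first, with "p" (0 to 1); they miss things now and then, are a little off and sometimes report something else, mostly with a low value. They report only what shows in the picture. A call takes as long as a camera call. They do not tell look-alikes from the thing itself.
- trace(camera, target): "pixels" (400x640 bool, what is visible of it) and "extent" ([left, top, right, bottom] in pixels, round what is visible of it).
The state is a dict: "time": time; "qpos": joint angles; "qd": joint speeds; "joint_efforts": joint torques, N m; "eef_pos": TCP position; "tcp_rot": TCP orientation; "ft_force": force on the tool from outside, world axes, zero at the start; "moment": the same for the moment, N m; "grip_width": finger opening in mm.
Only numpy, scipy, OpenCV 4.12 (cv2) and the standard library are available. Lean on these libraries where they do the work, as an engineer would, in place of code of your own. Each camera call takes 0.05 s, during which the arm holds its last target.

## Task

Slide the covered well tray along the bench until the dosing needle points into the ring marked on the tray, and let go of the tray. Then peel the cover, which sticks to the tray at its four corners, off by its tab: raise the tab's corner a centimetre or more first, while the opposite corner stays down, without lifting the tray or shifting its ring from under the needle. Finish while still holding the cover, level and still with its tab up, about 15 cm above the middle of the white sheet; do not touch the dosing stand or its needle, and leave the dishes, bottle, jar and tip box where they are.

Things in the scene. Friction and masses are not known exactly. Their poses are not given: they have to be found in the camera images.
- tray: White loose well tray, about 0.9 kg. Origin: centre of underside. Plate 200 (x) by 150 (y) by 8 mm; well block 100 by 100 mm in its middle, up to 40 mm high. Its -x end faces the robot within 0.4 rad; there an upright grip rib at (-87, 0) mm, 26 mm long in x, 10 thick in y, 8 to 45 mm high, to pinch across y and slide the tray by (about 4 N). The ring mark is at the +x end.
- tray_ring (a point): Centre of the flat black ring printed on the tray's plate (16 mm inside, 20 mm outside diameter, dot in the middle), at (83, -30, 8) mm in the tray's frame.
- cover: Grey cover, 0.11 kg, nested on the tray's block. Origin: centre of its lower rim, 27 mm above the tray's origin while on it, same axes. 110 by 110 by 16 mm, walls 3 mm, 2 mm play, overlaps the block by 13 mm. Near each corner a sprung nub in the block rubs on its rim with about 2 N until raised about 8 mm there; straight up takes about 8 N, nearly the tray's weight. A tab stands on one corner.
- cover_tab (a point): Middle of the cover's tab, at (-41, 41, 29) mm in the cover's frame: an upright fin on the -x, +y corner, 26 mm long along the diagonal (-1, 1), 9 mm thick (pinch along (1, 1)), 26 mm high, from 16 to 42 mm in the cover's frame (43 to 69 mm above the bench while on the tray).
- tab_corner (a point): Lower rim corner of the cover below the tab, at (-55, 55, 0) mm in the cover's frame.
- far_corner (a point): Lower rim corner of the cover opposite to the tab, at (55, -55, 0) mm in the cover's frame; the cover can be tipped up about it.
- stand: Fixed dosing stand; origin on the bench straight below the needle tip, axes as the world's. Base 110 by 120 by 18 mm begins 70 mm beyond the needle (+x); its post, 233 mm high, stands 135 mm beyond it. An arm 180 mm up reaches back towards the robot to an upright barrel (22 mm in diameter, 30 at its flange, 105 to 204 mm up) with a 12 mm hub and the needle below.
- needle_tip (a point): Lower tip of the thin steel needle (3 mm in diameter), 32 mm above the bench: 24 mm clear above the tray's plate but lower than the tray's block and cover.
- sheet: White paper sheet fixed flat on the bench to the robot's left, 210 (x) by 150 (y) by 1 mm. Origin: centre of its underside.
- dish_a: Bystander, loose: clear round dish with cream filling, 60 mm in diameter, 13 mm high, left of the needle, between it and the sheet. Origin: centre of its underside.
- dish_b: Bystander, loose: clear round dish with cream filling, 60 mm in diameter, 13 mm high, by the far end of the sheet. Origin: centre of its underside.
- dish_c: Bystander, loose: clear round dish with cream filling, 60 mm in diameter, 13 mm high, near the robot, left. Origin: centre of its underside.
- dish_d: Bystander, loose: clear round dish with cream filling, 60 mm in diameter, 13 mm high, near the robot, ahead. Origin: centre of its underside.
- bottle: Bystander, loose: white plastic bottle, 60 mm in diameter, 150 mm high, at the right. Origin: centre of its underside.
- jar: Bystander, loose: amber glass jar, 56 mm in diameter, 70 mm high, at the right. Origin: centre of its underside.
- tipbox: Bystander, loose: grey box, 120 by 85 by 55 mm, at the right. Origin: centre of its underside.
Mind the look-alikes: they are no part of the job. Leave any turquoise look-alike of the cover alone.

How it is judged (in metres and radians):
On the way, in this order (a step that is already met when the one before it is completed fails the run):
1. the needle points into the tray's ring, the tray is let go and still, its cover on (horizontal distance between tray_ring and needle_tip below 0.008 m and linear speed of tray below 0.01 m/s and contact force between the fingers and tray below 0.1 N and contact force between the fingers and cover below 0.1 N and height (world z) of each of tab_corner, far_corner below 0.033 m), for 0.2 s.
2. the tab's corner is raised by 10 mm or more while the opposite corner is still down on the tray (z of tab_corner in the frame of tray above 0.037 m and z of far_corner in the frame of tray below 0.033 m and horizontal distance between tray_ring and needle_tip below 0.008 m), for 0.05 s.
At the end, for the whole second after the job is handed in: Fingers hold the cover still, level within 0.2 rad, rim 100 to 210 mm above the bench, centre within 50 mm of the sheet's, clear of tray and stand; the tray lies flat and still, its ring's centre within 8 mm (horizontally) of the needle tip (horizontal distance between tray_ring and needle_tip below 0.008 m and angle between tray's own z axis and vertical below 0.03 rad and height (world z) of tray below 0.004 m and linear speed of tray below 0.01 m/s and horizontal distance between cover and sheet below 0.05 m and height (world z) of cover between 0.1 and 0.21 m and angle between cover's own z axis and vertical below 0.2 rad and linear speed of cover below 0.03 m/s and contact force between the fingers and cover above 1 N and contact force between cover and tray below 0.1 N and contact force between cover and stand below 0.1 N); the arm keeps its last pose, push and grip.
It fails at once if the tray is lifted or tipped (10 mm, or 0.1 rad) (height (world z) of tray above 0.01 m or angle between tray's own z axis and vertical above 0.1 rad).
It fails at once if the dosing stand or its needle is touched with more than 1 N (contact force between stand and anything else above 1 N).
It fails at once if a bystander is moved by more than 20 mm (distance of any of dish_a, dish_b, dish_c, dish_d, bottle, jar, tipbox from where it was at the start of the episode above 0.02 m).
It also fails if it takes over 58 s, if anything falls off the work surface, if the arm or the gripper's body presses on something with over 40 N, if the wrist force passes 120 N, or if a joint passes its speed limit or range.

## Working session

There is one attempt and no reset: what is moved stays moved. The work goes in short steps, Python scripts to look and compute and a shell command to move; the robot and the scene stay as the last step left them, time stands still between calls to the robot, and variables do not carry over. Pictures are saved under pics/ and viewed, and the job is handed in when it is done.

```bash
ls; mkdir -p pics; python3 - <<'E'
from plant import readout, viewer, arm, trace
import cv2
s=readout.sense(); print(s)
for n in("top","side","wrist"):
    im=viewer.read_camera(n); cv2.imwrite(f"pics/{n}0.png",im[:,:,::-1])
    m=viewer.camera_model(n); print(n,m)
print(readout.sense()["time"])
E
```

```text
pics
{'time': 0.0, 'qpos': array([-1.24601612e+00,  2.60718072e-01, -1.39392789e-01,  1.17268708e+00,
       -9.92084887e-07,  1.57081421e+00]), 'qd': array([-0.00155124,  0.00061655, -0.00047177, -0.00039551, -0.00061986,
       -0.00159859]), 'joint_efforts': array([-7.91680632e-04, -4.05676568e+01,  2.53921258e+01,  1.87559664e-02,
       -2.09514005e-04,  1.06689066e-05]), 'eef_pos': array([ 167.30826897, -496.90257977,  230.43806847]), 'tcp_rot': array([-0.69768976, -0.11501515,  0.6979193 , -0.11361853]), 'ft_force': array([ 0.58761735, -0.2430215 ,  1.41508542]), 'moment': array([-0.04615268, -0.02957235, -0.02224629]), 'grip_width': 85.2024848296337}
top {'K': array([[510.24169922,   0.        , 326.60667972],
       [  0.        , 510.24169922, 189.05389308],
       [  0.        ,   0.        ,   1.        ]]), 'world_from_camera': array([[ 3.51063377e-03,  9.95386278e-01, -9.58844767e-02,
         3.19145392e+02],
       [-9.99984026e-01,  3.91918051e-03,  4.07282619e-03,
        -3.68008615e+01],
       [ 4.42982387e-03,  9.58686468e-02,  9.95384137e-01,
         1.6656602
[... 458 characters left out ...]
 [ 1.63704528e-02,  7.55582667e-01,  6.54848717e-01,
         8.33349888e+02],
       [ 0.00000000e+00,  0.00000000e+00,  0.00000000e+00,
         1.00000000e+00]])}
wrist {'K': array([[317.30659382,   0.        , 322.04067321],
       [  0.        , 317.30659382, 197.68467135],
       [  0.        ,   0.        ,   1.        ]]), 'world_from_camera': array([[ 3.18502921e-01,  9.09695583e-01,  2.66476705e-01,
         2.33829576e+02],
       [-9.47920264e-01,  3.06177241e-01,  8.77648554e-02,
        -4.74515223e+02],
       [-1.74980115e-03, -2.80552032e-01,  9.59837223e-01,
         3.73324309e+02],
       [ 0.00000000e+00,  0.00000000e+00,  0.00000000e+00,
         1.00000000e+00]])}
0.15
```

View pics/top0.png

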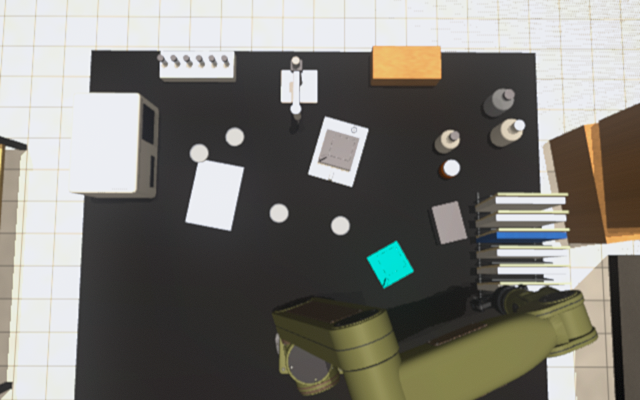

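View pics/side0.png

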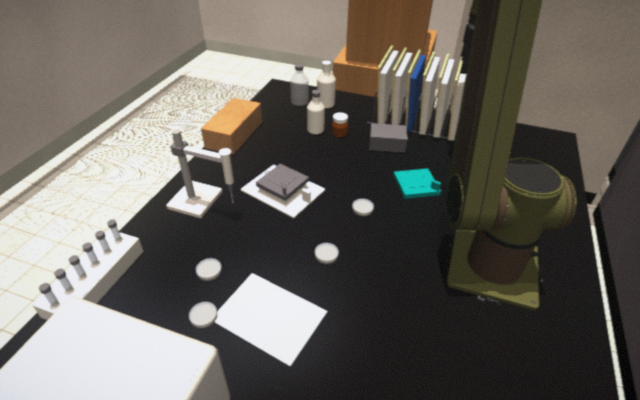

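View pics/wrist0.png

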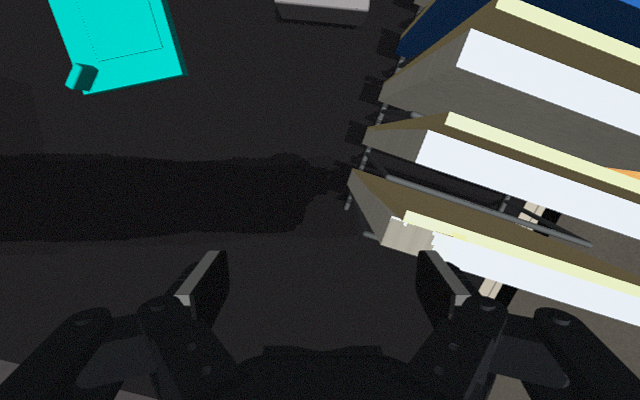

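The top view shows the tray at about (340,150) with its grey cover, ring at (353,129) and rib at (330,180). The stand's barrel/needle is at about (295,110–125), the sheet at (215,195), and dishes at (235,136), (199,153), (279,213), (340,226). A turquoise look-alike cover sits at (390,264) and is to be left alone. The real cover is the grey one at (340,152).

```bash
cat > h.py <<'E'
import numpy as np, cv2
from plant import readout, viewer, arm, trace
def px2w(m,u,v,z):
    K=m["K"];T=m["world_from_camera"]
    d=np.array([(u-K[0,2])/K[0,0],-(v-K[1,2])/K[1,1],-1.]); d=T[:3,:3]@d; c=T[:3,3]
    return c+d*(z-c[2])/d[2]
def w2px(m,p):
    K=m["K"];T=m["world_from_camera"]
    q=T[:3,:3].T@(np.asarray(p,float)-T[:3,3]); return np.array([K[0,0]*q[0]/-q[2]+K[0,2],K[1,1]*-q[1]/-q[2]+K[1,2]])
def R(q):
    from scipy.spatial.transform import Rotation
    return Rotation.from_quat(q).as_matrix()
E
python3 - <<'E'
from h import *
z={"tray":8,"cover":43,"cover_tab":69,"tray_ring":8,"sheet":1,"dish_a":13,"bottle":75,"jar":35,"tipbox":55,"stand":18,"needle_tip":32,"tab_corner":30}
for n in ("top","side"):
    im=viewer.read_camera(n); m=viewer.camera_model(n)
    for t in z:
        r=trace(n,t)
        for d in r[:6]:
            p=d["pixels"]; ys,xs=np.nonzero(p)
            if len(xs)==0: continue
            c=(xs.mean(),ys.mean()); print(n,t,round(d["p"],2),[int(e) for e in d["extent"]],len(xs),np.round(c,1),np.round(px2w(m,*c,z[t])[:2],1))
    im=cv2.resize(im[:,:,::-1],None,fx=1,fy=1)
im=viewer.read_camera("top")[40:200,250:410,::-1]; cv2.imwrite("pics/topc.png",cv2.resize(im,(640,640),interpolation=cv2.INTER_CUBIC)[:600])
im=viewer.read_camera("side")[120:240,150:330,::-1]; cv2.imwrite("pics/sidec.png",cv2.resize(im,(720,480),interpolation=cv2.INTER_CUBIC))
print(readout.sense()["time"])
E
```

```text
top tray 0.94 [305, 117, 368, 188] 1560 [337.5 153.3] [596.9 -78.9]
top tray 0.26 [268, 199, 285, 220] 271 [278.6 212.6] [401.4 112.1]
top tray 0.25 [191, 143, 209, 162] 273 [198.6 153.9] [592.9 377. ]
top cover 0.87 [318, 131, 359, 171] 1169 [338.4 149.8] [602.5 -80.8]
top cover 0.63 [361, 240, 415, 290] 1232 [389.1 264.2] [ 238.3 -241.2]
top cover_tab 0.98 [365, 240, 413, 287] 1243 [390.  264.6] [ 238.4 -240.7]
top cover_tab 0.74 [319, 129, 359, 167] 1218 [338.  149.8] [597.8 -79.1]
top tray_ring 0.65 [308, 116, 367, 187] 1558 [337.3 153.7] [595.6 -78.2]
top tray_ring 0.35 [436, 128, 456, 150] 390 [446.4 141.4] [ 638.1 -438. ]
top tray_ring 0.22 [319, 129, 357, 172] 1170 [337.9 149.9] [608.3 -80.3]
top sheet 0.77 [187, 165, 241, 232] 2980 [214.1 195. ] [458.6 324.2]
top dish_a 0.74 [190, 145, 207, 159] 266 [199.1 153.7] [592.9 374. ]
top dish_a 0.7 [271, 200, 286, 223] 257 [278.7 213. ] [399.8 111.2]
top dish_a 0.69 [225, 128, 244, 149] 274 [234.6 136.8] [649.4 259.2]
top dish_a 0.59 [332, 218, 350, 235] 242 [339.8 225.9] [359.  -86.7]
top jar 0.52 [439, 158, 458, 180] 310 [448.7 1
[... 1260 characters left out ...]
73, 221] 275 [361.6 206.8] [363.4 -79.8]
side dish_a 0.5 [330, 114, 347, 138] 323 [339.6 124.8] [ 554.5 -469.3]
side bottle 0.66 [308, 89, 319, 133] 619 [315.  113.8] [ 626.1 -409.5]
side jar 0.87 [329, 114, 347, 136] 324 [339.4 124.2] [ 546.4 -438.6]
side tipbox 0.64 [367, 123, 406, 152] 961 [387.  137.2] [ 367.5 -387.9]
side stand 0.92 [167, 130, 232, 217] 2416 [196.6 178.2] [859.1 -22.3]
side needle_tip 0.68 [164, 130, 233, 215] 2589 [196.7 178.4] [846.9  -7.4]
side needle_tip 0.42 [219, 276, 326, 367] 5553 [270.  317.8] [446.8 346.4]
side tab_corner 0.96 [256, 164, 310, 200] 1143 [282.2 181.6] [607.8 -84.8]
side tab_corner 0.88 [396, 173, 442, 197] 1040 [415.9 183.5] [ 237.5 -215.3]
1.55
```

View pics/topc.png

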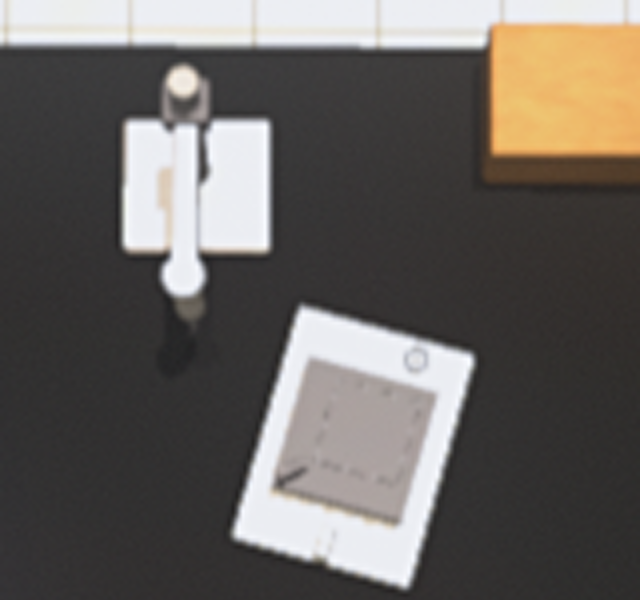

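View pics/sidec.png

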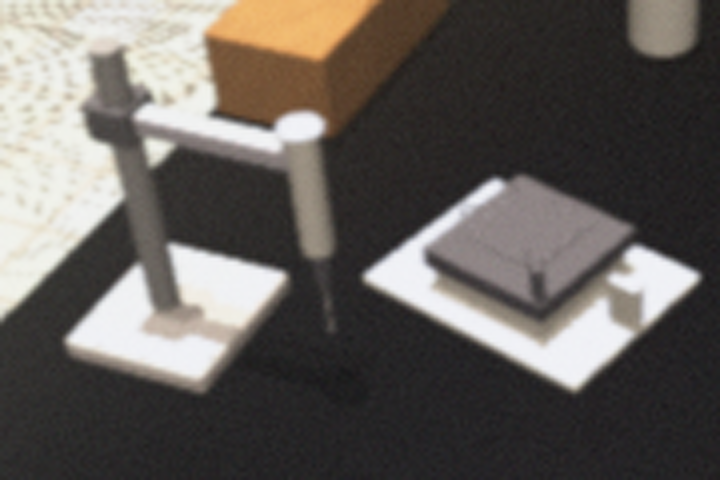

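```bash
python3 - <<'E'
from h import *
m=viewer.camera_model("top"); s=viewer.camera_model("side")
f=lambda u,v,z:px2w(m,250+u/4,40+v/4,z)[:2]
g=lambda u,v,z:px2w(s,150+u/4,120+v/4,z)[:2]
for n,u,v,z in [("c1",300,305,8),("c2",477,355,8),("c3",408,588,8),("c4",232,540,8),("ring",416,360,8),("tab",290,478,69),("ribtop",328,543,45),
 ("barreltop",183,275,204),("b1",124,120,18),("b2",272,120,18),("b3",272,253,18),("b4",124,253,18)]: print(n,np.round(f(u,v,z),1))
for n,u,v,z in [("tip",332,330,32),("c1",363,277,8),("c4",577,390,8),("c3",701,277,8),("barreltop",302,126,204),("ribtop",627,275,45),("bf1",207,390,0),("bf2",289,275,18),("tabtop",537,262,69)]: print("side",n,np.round(g(u,v,z),1))
E
```

```text
c1 [720.8 -37.4]
c2 [ 679.5 -183.7]
c3 [ 485.9 -126.5]
c4 [524.8  17.5]
ring [ 675.  -133.3]
tab [566.8 -30. ]
ribtop [518.1 -60.5]
barreltop [695.3  48.2]
b1 [874.  109.1]
b2 [874.7 -13.6]
b3 [762.  -14.2]
b4 [761.4 107.8]
side tip [696.6  49.1]
side c1 [719.  -33.3]
side c4 [526.1  22. ]
side c3 [ 486.3 -121.3]
side barreltop [694.4  49.3]
side ribtop [522.1 -63.3]
side bf1 [767.7 103.9]
side bf2 [763.5  -6.2]
side tabtop [574.7 -27.9]
```

```bash
cat >> h.py <<'E'
def go(x,y,z,jaw):
    """print shift in tool axes + turn to reach TCP (x,y,z), jaw axis at world angle jaw (mod pi)"""
    s=readout.sense(); r=R(s["tcp_rot"]); d=np.array([x,y,z])-s["eef_pos"]
    a=np.arctan2(r[1,1],r[0,1])
    t=r.T@d
    tx=(jaw-a+np.pi/2)%np.pi-np.pi/2   # world yaw turn
    tx*=np.sign(r[2,0])                # tool x down -> negative
    print("t",round(s["time"],2),"pos",np.round(s["eef_pos"],1),"jaw",round(a,3),"tilt",np.round(r[:,0],3),"q6",round(s["qpos"][5],2),"w",round(s["grip_width"],1),"F",np.round(s["ft_force"],1))
    print("  shift mm",np.round(t,1),"turn",round(tx,3))
E
python3 - <<'E'
from h import *
print(np.round(R(readout.sense()["tcp_rot"]),3))
go(519,-60,130,-0.275+np.pi/2)
E
```

```text
[[ 0.     0.319 -0.948]
 [-0.    -0.948 -0.319]
 [-1.     0.    -0.   ]]
t 1.55 pos [ 167.5 -497.6  231.3] jaw -1.246 tilt [ 0. -0. -1.] q6 1.57 w 85.8 F [ 0.8  0.5 -0.2]
  shift mm [ 101.3 -302.5 -472.7] turn 0.6
```

```bash
python3 -m inch '[[1,[0.03,-0.12,-0.19],0.25],[1,[0.05,-0.302,-0.473],0.6],[1,[0.05,-0.302,-0.473],0.6],[1,[0.05,-0.302,-0.473],0.6],[1,[0.05,-0.302,-0.473],0.6]]' 60
python3 -c "
from h import *
go(519,-60,130,-0.275+np.pi/2)"
```

```text
time: 2.05
eef_pos: [312.8, -318.8, 209.8]
tcp_rot: [0.701, -0.099, -0.7, -0.098]
ft_force: [0.5, -1.0, 0.3]
grip_width: 85.3
t 2.05 pos [ 312.8 -318.8  209.8] jaw -1.851 tilt [ 0.001 -0.001 -1.   ] q6 2.63 w 85.3 F [ 0.5 -1.   0.3]
  shift mm [  79.7 -305.7 -126.5] turn -0.005
```

```bash
for i in 1; do python3 -m inch '[[1,[0.03,-0.305,-0.126],-1.0],[1,[0.03,-0.305,-0.126],-1.0],[1,[0.03,-0.305,-0.126],-1.0],[1,[0.03,-0.305,-0.126],-1.0],[1,[0.03,-0.305,-0.126],-1.0]]'; done
python3 -c "
from h import *
go(519,-60,130,-0.275+np.pi/2)"
```

```text
time: 2.55
eef_pos: [467.1, -122.2, 187.1]
tcp_rot: [0.687, 0.168, -0.687, 0.169]
ft_force: [0.6, -0.4, -0.1]
grip_width: 85.2
t 2.55 pos [ 467.1 -122.2  187.1] jaw -1.09 tilt [ 0.001 -0.    -1.   ] q6 2.4 w 85.2 F [ 0.6 -0.4 -0.1]
  shift mm [ 57.1 -31.1 -74.8] turn 0.756
```

```bash
python3 -m inch '[[1,[0.03,-0.031,-0.075],-0.15],[1,[0.03,-0.031,-0.075],-0.3],[1,[0.03,-0.031,-0.075],-0.45],[1,[0.03,-0.031,-0.075],-0.6],[1,[0.03,-0.031,-0.075],-0.75]]'; python3 -m inch '[[1,[0,0,0],-0.15],[1,[0,0,0],-0.3],[1,[0,0,0],-0.45],[1,[0,0,0],-0.6],[1,[0,0,0],-0.75]]'; python3 -m inch '[[1,[0,0,0],-0.15],[1,[0,0,0],-0.3],[1,[0,0,0],-0.45],[1,[0,0,0],-0.6],[1,[0,0,0],-0.75]]'
python3 -c "
from h import *
go(519,-60,130,-0.275+np.pi/2)
im=viewer.read_camera('wrist');cv2.imwrite('pics/w1.png',im[:,:,::-1])
im=viewer.read_camera('top')[80:220,270:410,::-1];cv2.imwrite('pics/t1.png',cv2.resize(im,(560,560)))
"
```

```text
time: 3.05
eef_pos: [518.7, -61.5, 156.7]
tcp_rot: [-0.577, -0.409, 0.577, -0.408]
ft_force: [0.1, -0.3, -1.0]
grip_width: 85.5
time: 3.55
eef_pos: [518.6, -62.1, 157.0]
tcp_rot: [0.388, 0.591, -0.388, 0.591]
ft_force: [0.1, -0.5, 0.3]
grip_width: 85.2
time: 4.05
eef_pos: [518.6, -62.1, 157.0]
tcp_rot: [0.144, 0.692, -0.144, 0.692]
ft_force: [-0.2, 0.8, -0.5]
grip_width: 85.7
t 4.05 pos [518.6 -62.1 157. ] jaw 1.16 tilt [ 0.  0. -1.] q6 0.29 w 85.7 F [-0.2  0.8 -0.5]
  shift mm [27.   2.1 -0.5] turn -0.136
```

View pics/w1.png

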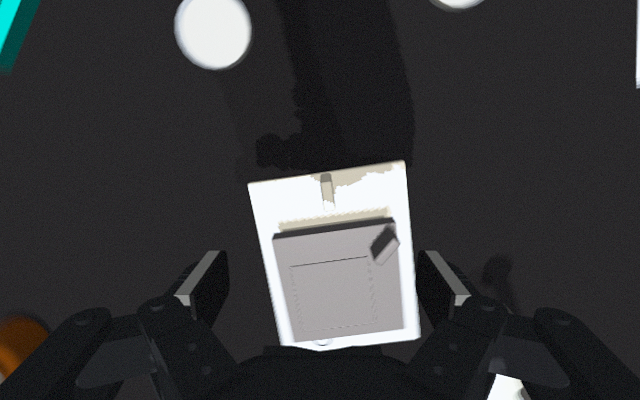

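```bash
python3 -m inch '[[1,[0.03,0.002,-0.001],-0.136],[1,[0.03,0.002,-0.001],-0.136],[1,[0.03,0.002,-0.001],-0.136],[1,[0.03,0.002,-0.001],-0.136],[1,[0.03,0.002,-0.001],-0.136]]'
python3 -c "
from h import *
go(519,-60,110,-0.275+np.pi/2)
m=viewer.camera_model('wrist')
im=viewer.read_camera('wrist');cv2.imwrite('pics/w2.png',cv2.resize(im[100:350,200:440,::-1],None,fx=2.4,fy=2.4))
np.save('m2.npy',m)
"
```

```text
time: 4.65
eef_pos: [519.3, -60.0, 128.1]
tcp_rot: [0.1, 0.699, -0.1, 0.701]
ft_force: [-0.4, -0.4, 0.6]
grip_width: 85.0
t 4.65 pos [519.3 -60.  128.1] jaw 1.288 tilt [ 0.002 -0.    -1.   ] q6 0.17 w 85.0 F [-0.4 -0.4  0.6]
  shift mm [18.1 -0.  -0.3] turn -0.008
```

View pics/w2.png

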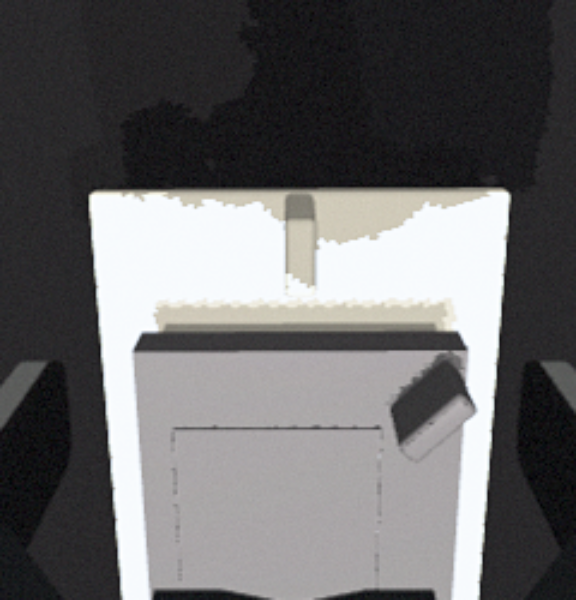

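The view shows the tray square to the jaws, with the rib top at about u 286–317, v 218–295 in the crop. The cover tab is at (440,420).

```bash
python3 -c "
from h import *
m=np.load('m2.npy',allow_pickle=True).item()
f=lambda u,v,z:np.round(px2w(m,200+u/2.4,100+v/2.4,z)[:2],1)
for n,u,v,z in [('rib near',301,218,45),('rib far',301,293,45),('c4',508,190,8),('c3',92,190,8),('tabtop',455,432,69),('tray left',490,500,8),('tray right',117,500,8)]: print(n,f(u,v,z))
go(519,-60,16,-0.275+np.pi/2)
"
```

```text
rib near [508.7 -54.7]
rib far [532.3 -61.5]
c4 [529.1  16. ]
c3 [ 488.  -125.2]
tabtop [578.9 -27.3]
tray left [652.2 -16.8]
tray right [ 610.4 -160.3]
t 4.7 pos [519.2 -60.  128. ] jaw 1.289 tilt [ 0.002 -0.    -1.   ] q6 0.17 w 85.4 F [ 0.6 -0.   0.5]
  shift mm [ 1.12e+02 -1.00e-01 -4.00e-01] turn -0.007
```

```bash
python3 -m inch '[[1,[0.03,0.001,0.001],0],[1,[0.06,0.001,0.001],0],[1,[0.09,0.001,0.001],0],[1,[0.11,0.001,0.001],0],[1,[0.11,0.001,0.001],0]]'
python3 -c "
from h import *
go(520,-58.5,17,1.29)"; python3 -m inch '[[0.3,[0,0,0],0],[0,[0,0,0],0],[0,[0,0,0],0],[0,[0,0,0],0],[0,[0,0,0],0]]' 60
python3 -c "
from h import *
go(540,124,17,1.29)
for n,c in (('top',(80,220,250,390)),('side',(120,250,150,330))):
  im=viewer.read_camera(n)[c[0]:c[1],c[2]:c[3],::-1];cv2.imwrite(f'pics/{n}3.png',cv2.resize(im,None,fx=4,fy=4,interpolation=2))
"
```

```text
time: 5.2
eef_pos: [517.4, -59.0, 14.9]
tcp_rot: [0.099, 0.702, -0.099, 0.698]
ft_force: [-0.9, 0.3, 1.5]
grip_width: 85.4
t 5.2 pos [517.4 -59.   14.9] jaw 1.289 tilt [-0.005  0.001 -1.   ] q6 0.17 w 85.4 F [-0.9  0.3  1.5]
  shift mm [-2.1  1.2  2.3] turn -0.001
time: 5.7
eef_pos: [520.2, -59.2, 17.7]
tcp_rot: [0.099, 0.7, -0.099, 0.701]
ft_force: [0.2, -0.6, 0.3]
grip_width: 12.1
t 5.7 pos [520.2 -59.2  17.7] jaw 1.29 tilt [ 0.001 -0.    -1.   ] q6 0.17 w 12.1 F [ 0.2 -0.6  0.3]
  shift mm [  0.7 181.6 -31.7] turn -0.0
```

View pics/side3.png

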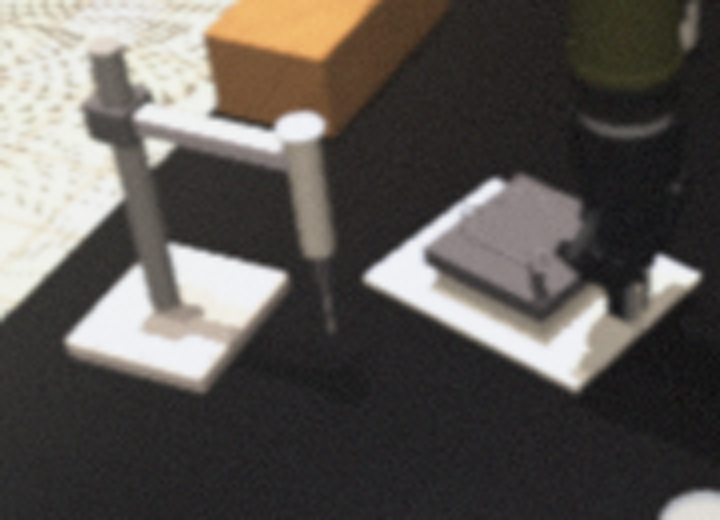

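```bash
python3 -m inch '[[0,[0,0,0],0],[0,[0,0,-0.008],0],[0,[0,0,-0.016],0],[0,[0,0,-0.024],0],[0,[0,0,-0.031],0]]'
python3 -m inch '[[0,[0,0.01,0],0],[0,[0,0.025,0],0],[0,[0,0.04,0],0],[0,[0,0.055,0],0],[0,[0,0.065,0],0]]'
python3 -c "
from h import *
go(540,124,17,1.29)
for n,c in (('top',(80,220,250,390)),('side',(120,250,150,330))):
  im=viewer.read_camera(n)[c[0]:c[1],c[2]:c[3],::-1];cv2.imwrite(f'pics/{n}4.png',cv2.resize(im,None,fx=4,fy=4,interpolation=2))
"
```

```text
time: 6.3
eef_pos: [491.0, -50.8, 17.8]
tcp_rot: [0.099, 0.699, -0.099, 0.701]
ft_force: [4.8, -1.0, 4.1]
grip_width: 8.8
time: 6.8
eef_pos: [506.3, 10.5, 17.8]
tcp_rot: [0.098, 0.7, -0.101, 0.7]
ft_force: [-2.0, -7.9, 12.2]
grip_width: 8.9
t 6.8 pos [506.3  10.5  17.8] jaw 1.288 tilt [-0.002 -0.004 -1.   ] q6 0.31 w 8.9 F [-2.  -7.9 12.2]
  shift mm [  0.2 118.4   0.7] turn -0.002
```

View pics/side4.png

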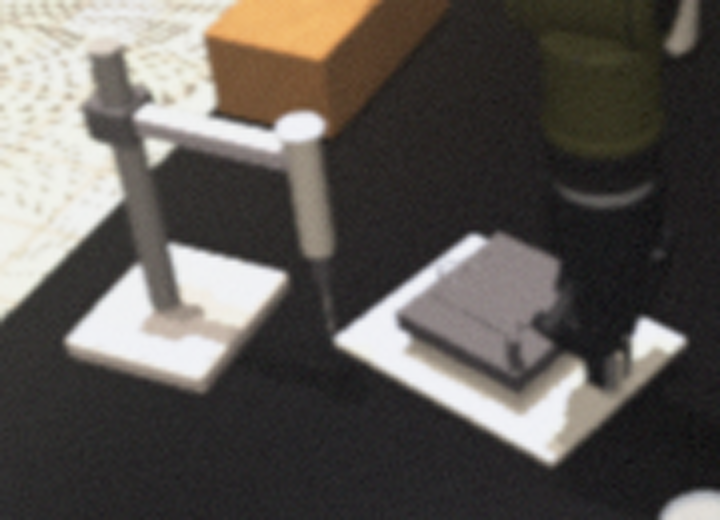

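View pics/top4.png

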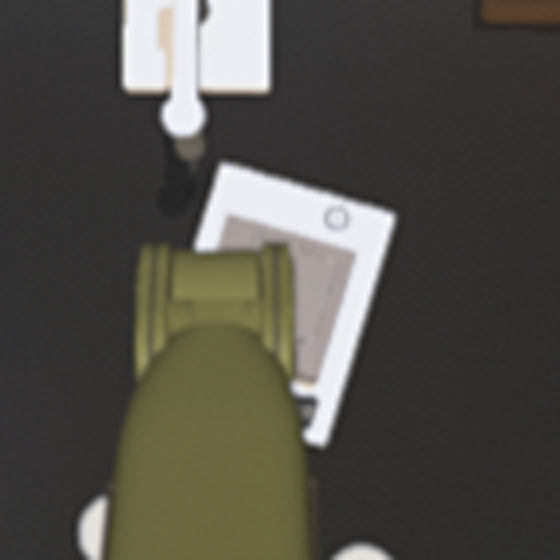

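```bash
python3 -c "
from h import *
m=viewer.camera_model('top');p=px2w(m,250+336/4,80+217/4,8);print(p)
r=R(readout.sense()['tcp_rot']);d=np.array([695.2-p[0],48.7-p[1],0]);print(d,r.T@d)"
```

```text
[660.51029358 -67.33052366   8.        ]
[ 34.68970642 116.03052366   0.        ] [ -0.14937739 121.09941492   1.16942167]
```

```bash
python3 -m inch '[[0,[0,0.015,0],0],[0,[0,0.03,0],0],[0,[0,0.045,0],0],[0,[0,0.06,0],0],[0,[0,0.07,0],0]]'
python3 -m inch '[[0,[0,0.01,0],0],[0,[0,0.02,0],0],[0,[0,0.03,0],0],[0,[0,0.037,0],0],[0,[0,0.04,0],0]]'
python3 -c "
from h import *
go(540,124,17,1.29)
for n,c in (('top',(80,220,250,390)),('side',(150,250,190,310))):
  im=viewer.read_camera(n)[c[0]:c[1],c[2]:c[3],::-1];cv2.imwrite(f'pics/{n}5.png',cv2.resize(im,None,fx=4 if n=='top' else 6,fy=4 if n=='top' else 6,interpolation=2))
"
```

```text
time: 7.4
eef_pos: [525.5, 77.5, 17.8]
tcp_rot: [0.098, 0.7, -0.101, 0.7]
ft_force: [-1.4, -7.9, 13.4]
grip_width: 8.8
time: 7.9
eef_pos: [536.4, 115.5, 17.8]
tcp_rot: [0.098, 0.701, -0.102, 0.7]
ft_force: [-1.9, -9.3, 13.4]
grip_width: 8.9
t 7.9 pos [536.4 115.5  17.8] jaw 1.288 tilt [-0.002 -0.005 -1.   ] q6 0.5 w 8.9 F [-1.9 -9.3 13.4]
  shift mm [0.7 9.2 1.1] turn -0.002
```

View pics/side5.png

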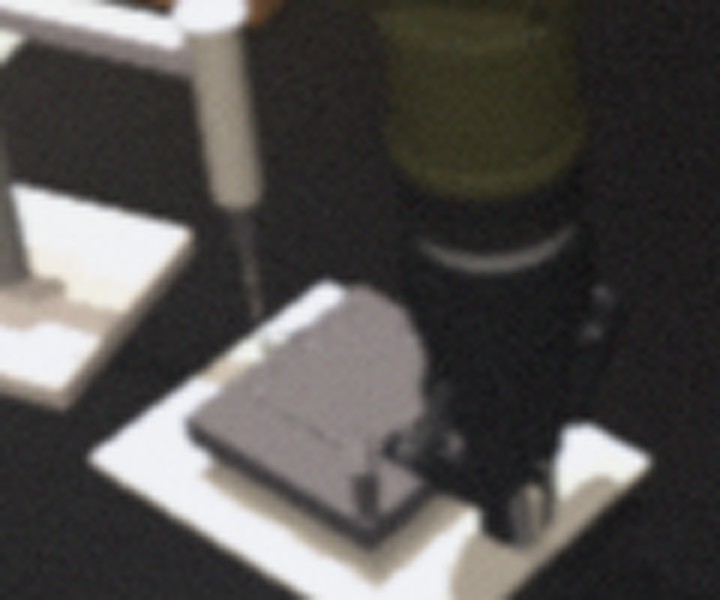

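View pics/top5.png

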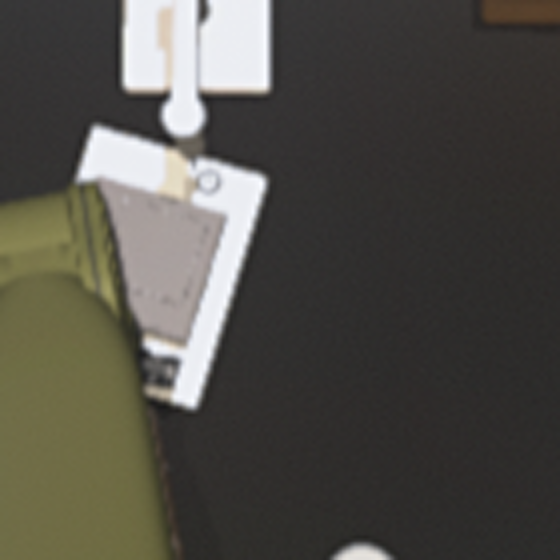

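```bash
python3 -c "
from h import *
m=viewer.camera_model('top');s=viewer.camera_model('side')
p=px2w(m,250+208/4,80+181/4,8);print(p)
q=px2w(s,190+258/6,150+316/6,32);print('tip side',q,'below',(w2px(s,[q[0],q[1],8])-[190,150])*6)
print('ring side expected',(w2px(s,[p[0],p[1],8])-[190,150])*6)
q2=px2w(s,190+268/6,150+341/6,8);print('ring if 268,341',q2)
r=R(readout.sense()['tcp_rot']);d=np.array([695.2-p[0],48.7-p[1],0]);print(d,r.T@d)
np.save('m5.npy',1)
im=viewer.read_camera('side')[180:220,215:255,::-1];cv2.imwrite('pics/side6.png',cv2.resize(im,None,fx=14,fy=14,interpolation=2))
"
```

```text
[690.21873529  38.4335519    8.        ]
tip side [696.2507268   49.67056164  32.        ] below [264.17269613 354.33454414]
ring side expected [287.25661667 342.12997628]
ring if 268,341 [698.98694319  40.89878768   8.        ]
[ 4.98126471 10.2664481   0.        ] [-0.04874716 11.24889618  1.91648456]
```

View pics/side6.png

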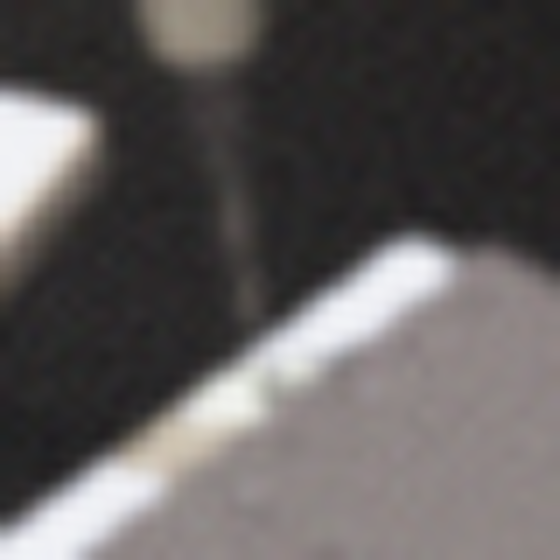

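```bash
python3 -m inch '[[0,[0,0.004,0],0],[0,[0,0.008,0],0],[0,[0,0.0105,0.001],0],[0,[0,0.0105,0.001],0],[0,[0,0.0105,0.001],0]]'
python3 -c "
from h import *
go(540,124,17,1.29)
c=(80,220,250,390)
im=viewer.read_camera('top')[c[0]:c[1],c[2]:c[3],::-1];cv2.imwrite('pics/top7.png',cv2.resize(im,None,fx=4,fy=4,interpolation=2))
"
```

```text
time: 8.55
eef_pos: [539.7, 125.2, 17.8]
tcp_rot: [0.098, 0.701, -0.101, 0.699]
ft_force: [-3.3, -5.2, 13.9]
grip_width: 9.0
t 8.55 pos [539.7 125.2  17.8] jaw 1.287 tilt [-0.003 -0.004 -1.   ] q6 0.51 w 9.0 F [-3.3 -5.2 13.9]
  shift mm [ 0.8 -1.   0.6] turn -0.003
```

View pics/top7.png

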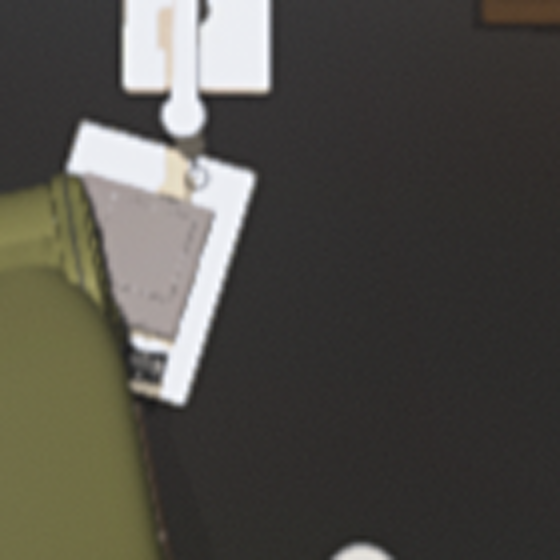

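```bash
python3 -m inch '[[0.2,[0,0,0],0],[0.4,[0,0,0],0],[0.5,[0,0,0],0],[0.5,[0,0,0],0],[0.5,[0,0,0],0]]'
python3 -c "
from h import *
m=viewer.camera_model('top')
print((w2px(m,[693.5,48,8])-[250,80])*4,(w2px(m,[693.5,48,32])-[250,80])*4,px2w(m,250+198/4,80+178/4,8))
go(594,150,180,1.29)"
```

```text
time: 9.1
eef_pos: [541.8, 127.4, 16.6]
tcp_rot: [0.099, 0.7, -0.099, 0.7]
ft_force: [0.4, -0.3, -0.1]
grip_width: 42.7
[196.44664701 177.04153495] [194.99608664 170.48943624] [692.70077493  46.71052533   8.        ]
t 9.1 pos [541.8 127.4  16.6] jaw 1.29 tilt [-0.001 -0.    -1.   ] q6 0.51 w 42.7 F [ 0.4 -0.3 -0.1]
  shift mm [-163.4   36.1   43.8] turn 0.0
```

```bash
python3 -m inch '[[0.5,[-0.03,0,0],0],[0.6,[-0.08,0,0],0],[1,[-0.12,0,-0.005],0],[1,[-0.17,0,-0.01],0],[1,[-0.2,0,-0.015],0]]'
python3 -m inch '[[1,[0,0,0],0],[1,[0,0,0],0],[1,[0,0,0],0],[1,[0,0,0],0],[1,[0,0,0],0]]'
python3 -c "
from h import *
go(594,150,180,0.505)
m=viewer.camera_model('wrist');np.save('m8.npy',m)
im=viewer.read_camera('wrist');cv2.imwrite('pics/w8.png',im[:,:,::-1])
print(w2px(m,[692.7,46.7,8]),w2px(m,[693.5,48,32]))
"
```

```text
time: 9.6
eef_pos: [528.8, 131.9, 220.7]
tcp_rot: [0.1, 0.699, -0.098, 0.702]
ft_force: [0.0, -0.6, -0.1]
grip_width: 85.4
time: 10.1
eef_pos: [527.1, 131.3, 215.5]
tcp_rot: [0.099, 0.701, -0.099, 0.699]
ft_force: [0.4, 0.5, 0.2]
grip_width: 85.2
t 10.1 pos [527.1 131.3 215.5] jaw 1.29 tilt [-0.003 -0.001 -1.   ] q6 0.52 w 85.2 F [0.4 0.5 0.2]
  shift mm [35.3 36.6 59.2] turn 0.785
[295.09726131 312.24318167] [294.68323021 324.9181528 ]
```

View pics/w8.png

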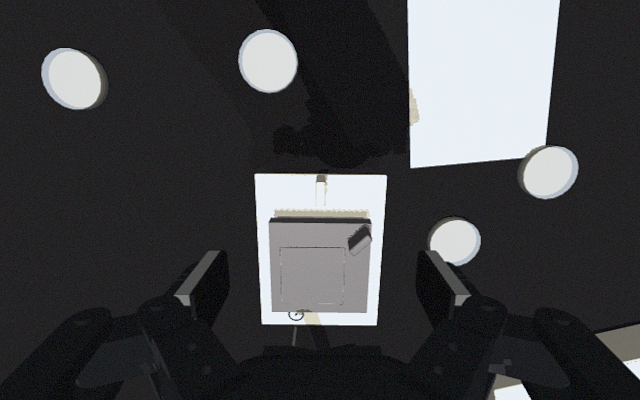

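```bash
python3 -c "
import cv2
im=cv2.imread('pics/w8.png')[295:355,265:335];cv2.imwrite('pics/w8c.png',cv2.resize(im,None,fx=10,fy=10,interpolation=2))"
```

```text
(no output)
```

View pics/w8c.png

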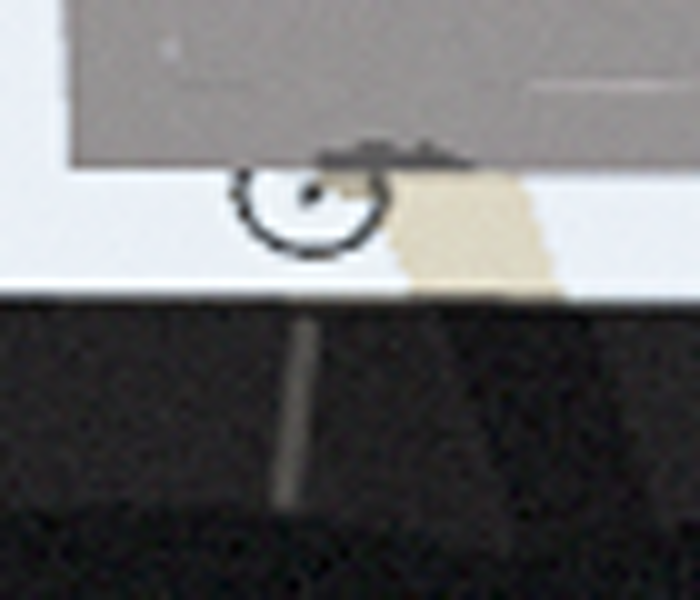

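```bash
python3 -c "
from h import *
m=np.load('m8.npy',allow_pickle=True).item()
a=px2w(m,296.2,314.3,8);b=px2w(m,295.5,326.6,32);print(a,b,b-a)
c=[px2w(m,u,v,8)[:2] for u,v in ((255,174),(386.5,175),(377.5,325),(261.5,325))];print(np.round(c,1))
print(w2px(m,[a[0],a[1],32]))"
```

```text
[696.03074732  47.1383383    8.        ] [696.07016679  48.22885316  32.        ] [ 0.03941947  1.09051486 24.        ]
[[507.5  57.7]
 [549.7 199.6]
 [740.8 143.9]
 [699.   -1.1]]
[294.63345717 326.78433233]
```

The ring dot (296,314) and needle tip (295.5,327) agree to about 1 mm, with the tray released. Next is the tab, with the jaws turned to the diagonal.

```bash
python3 -c "
from h import *
go(596.8,150.1,130,0.502)"
python3 -m inch '[[1,[0.02,0.037,0.062],0.15],[1,[0.04,0.037,0.062],0.3],[1,[0.06,0.037,0.062],0.45],[1,[0.085,0.037,0.062],0.6],[1,[0.085,0.037,0.062],0.75]]'
python3 -m inch '[[1,[0,0,0],0.038],[1,[0,0,0],0.038],[1,[0,0,0],0.038],[1,[0,0,0],0.038],[1,[0,0,0],0.038]]'
python3 -c "
from h import *
go(596.8,150.1,46,0.502)
m=viewer.camera_model('wrist');np.save('m9.npy',m)
im=viewer.read_camera('wrist');cv2.imwrite('pics/w9.png',im[:,:,::-1])
print(w2px(m,[596.8,150.1,69]))
"
```

```text
t 10.15 pos [527.3 131.3 215.7] jaw 1.29 tilt [-0.002 -0.001 -1.   ] q6 0.52 w 85.6 F [ 0.2  0.3 -0.4]
  shift mm [85.5 37.4 61.8] turn 0.788
time: 10.65
eef_pos: [594.8, 149.1, 127.1]
tcp_rot: [0.348, 0.616, -0.353, 0.612]
ft_force: [-0.3, -0.4, 1.0]
grip_width: 85.6
time: 11.15
eef_pos: [597.7, 149.9, 132.2]
tcp_rot: [0.36, 0.609, -0.36, 0.609]
ft_force: [-0.7, -0.2, 0.2]
grip_width: 85.3
t 11.15 pos [597.7 149.9 132.2] jaw 0.502 tilt [ 0.  0. -1.] q6 1.31 w 85.3 F [-0.7 -0.2  0.2]
  shift mm [86.2 -0.8 -0.6] turn 0.0
[322.55658247 213.23852548]
```

View pics/w9.png

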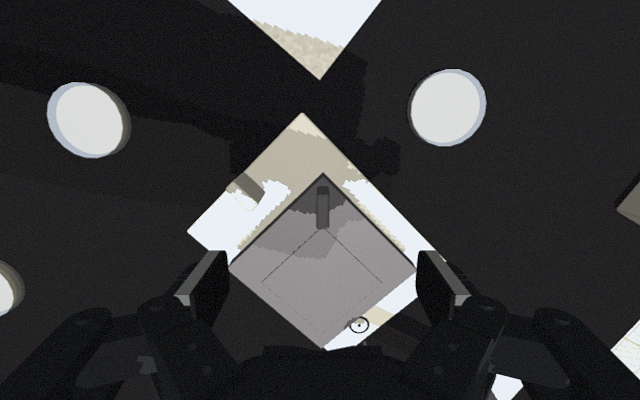

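Tab fin is at u≈322, v 192–229, as predicted (322.6, 213), so I descend.

```bash
python3 -m inch '[[1,[0.03,-0.0008,-0.0006],0],[1,[0.06,-0.0008,-0.0006],0],[1,[0.078,-0.0008,-0.0006],0],[1,[0.085,-0.0008,-0.0006],0],[1,[0.085,-0.0008,-0.0006],0]]' 22
python3 -c "
from h import *
go(596.8,150.1,46.5,0.502)"
python3 -m inch '[[0.3,[0,0,0],0],[0,[0,0,0],0],[0,[0,0,0],0],[0,[0,0,0],0],[0,[0,0,0],0]]'
python3 -m inch '[[0,[0,0,0],0],[0,[0,0,0],0],[0,[0,0,0],0],[0,[0,0,0],0],[0,[0,0,0],0]]'
python3 -c "
from h import *
go(596.8,150.1,46.5,0.502)
c=(150,250,180,300)
im=viewer.read_camera('side')[c[0]:c[1],c[2]:c[3],::-1];cv2.imwrite('pics/s10.png',cv2.resize(im,None,fx=6,fy=6,interpolation=2))
"
```

```text
time: 11.7
eef_pos: [595.9, 149.8, 46.2]
tcp_rot: [0.36, 0.609, -0.361, 0.608]
ft_force: [-0.4, -0.1, -0.1]
grip_width: 85.4
t 11.7 pos [595.9 149.8  46.2] jaw 0.502 tilt [-0.002 -0.    -1.   ] q6 1.32 w 85.4 F [-0.4 -0.1 -0.1]
  shift mm [-0.3  0.9  0.2] turn 0.0
time: 12.2
eef_pos: [596.9, 150.1, 47.4]
tcp_rot: [0.36, 0.608, -0.36, 0.609]
ft_force: [-0.0, 0.3, 0.3]
grip_width: 12.2
time: 12.7
eef_pos: [597.0, 150.2, 47.5]
tcp_rot: [0.36, 0.608, -0.36, 0.609]
ft_force: [-0.4, 0.0, 5.8]
grip_width: 8.4
t 12.7 pos [597.  150.2  47.5] jaw 0.502 tilt [ 0.001  0.    -1.   ] q6 1.32 w 8.4 F [-0.4  0.   5.8]
  shift mm [ 1.  -0.3 -0. ] turn -0.0
```

View pics/s10.png

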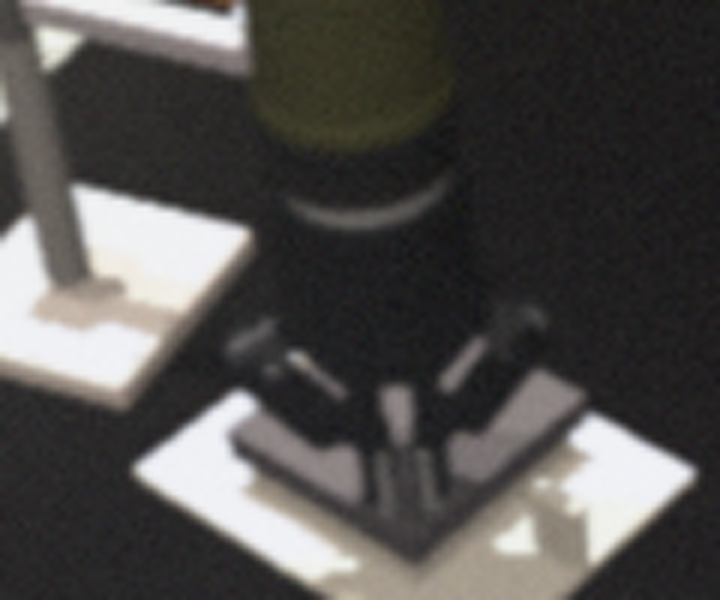

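```bash
python3 -m inch '[[0,[-0.001,0,0.0002],0],[0,[-0.002,0,0.0004],0],[0,[-0.003,0,0.0006],0],[0,[-0.004,0,0.0008],0],[0,[-0.005,0,0.001],0]]' 22
python3 -m inch '[[0,[-0.001,0,0.0002],0],[0,[-0.002,0,0.0004],0],[0,[-0.003,0,0.0006],0],[0,[-0.004,0,0.0008],0],[0,[-0.005,0,0.001],0]]'
python3 -c "
from h import *
go(596.8,150.1,46.5,0.502)
c=(150,250,180,300)
im=viewer.read_camera('side')[c[0]:c[1],c[2]:c[3],::-1];cv2.imwrite('pics/s11.png',cv2.resize(im,None,fx=6,fy=6,interpolation=2))
"
```

```text
time: 13.25
eef_pos: [596.4, 149.0, 51.3]
tcp_rot: [0.36, 0.609, -0.361, 0.608]
ft_force: [1.2, 0.8, -6.1]
grip_width: 8.4
time: 13.75
eef_pos: [597.2, 147.6, 57.0]
tcp_rot: [0.36, 0.608, -0.361, 0.608]
ft_force: [-0.0, -1.3, -3.3]
grip_width: 8.2
t 13.75 pos [597.2 147.6  57. ] jaw 0.502 tilt [-0.001 -0.001 -1.   ] q6 1.31 w 8.2 F [-0.  -1.3 -3.3]
  shift mm [10.5  0.9 -2.4] turn -0.0
```

View pics/s11.png

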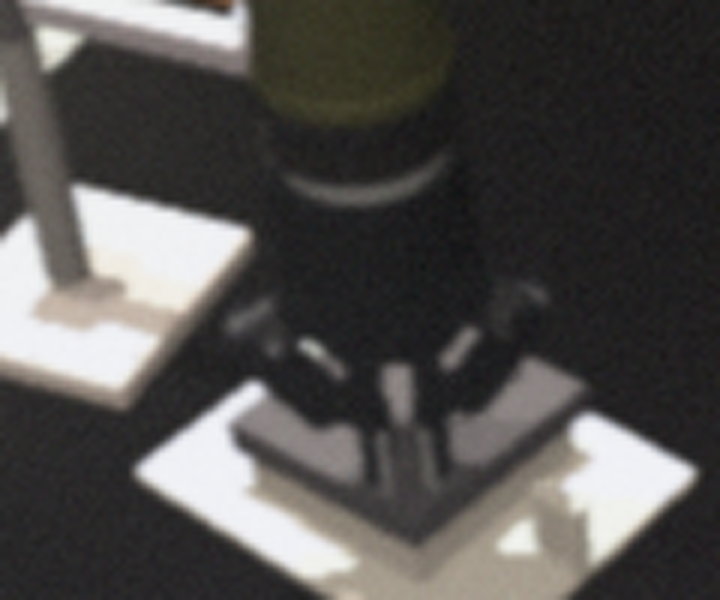

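```bash
python3 -m inch '[[0,[-0.001,0,0.0003],0],[0,[-0.002,0,0.0006],0],[0,[-0.003,0,0.0009],0],[0,[-0.004,0,0.0011],0],[0,[-0.005,0,0.0013],0]]'
python3 -c "
from h import *
go(596.8,150.1,46.5,0.502)
c=(150,250,180,300)
im=viewer.read_camera('side')[c[0]:c[1],c[2]:c[3],::-1];cv2.imwrite('pics/s12.png',cv2.resize(im,None,fx=6,fy=6,interpolation=2))
im=viewer.read_camera('wrist');cv2.imwrite('pics/w12.png',im[:,:,::-1])
"
```

```text
time: 14.3
eef_pos: [598.3, 147.0, 62.3]
tcp_rot: [0.36, 0.608, -0.36, 0.609]
ft_force: [-1.6, -2.5, -2.4]
grip_width: 8.6
t 14.3 pos [598.3 147.   62.3] jaw 0.502 tilt [ 0. -0. -1.] q6 1.31 w 8.6 F [-1.6 -2.5 -2.4]
  shift mm [15.8  0.1 -3.4] turn -0.0
```

View pics/s12.png

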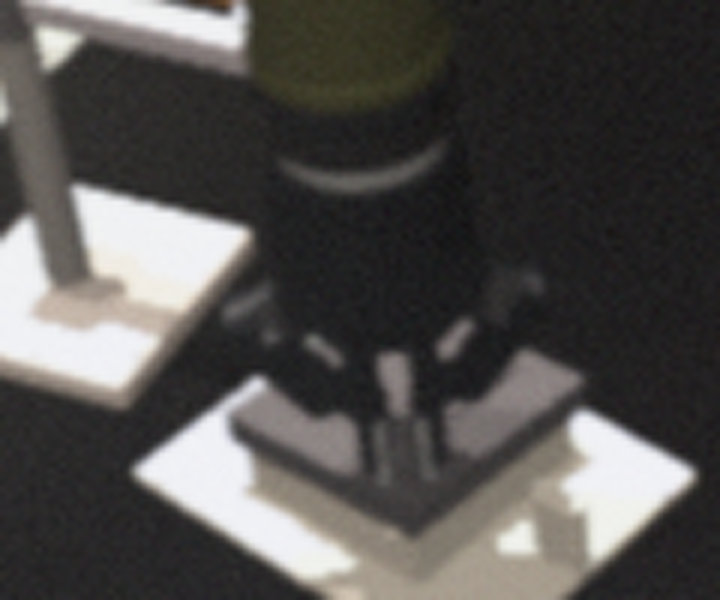

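View pics/w12.png

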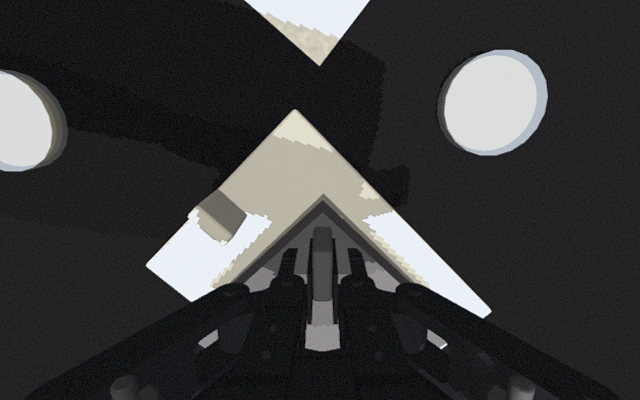

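```bash
python3 -m inch '[[0,[0,0,-0.001],0],[0,[0,0,-0.001],0],[0,[0,0,-0.001],0],[0,[0,0,-0.001],0],[0,[0,0,-0.001],0]]' 90
python3 -m inch '[[0,[-0.002,0,0],0],[0,[-0.004,0,0],0],[0,[-0.006,0,0],0],[0,[-0.008,0,0],0],[0,[-0.01,0,0],0]]'
python3 -c "
from h import *
go(596.8,150.1,46.5,0.502)
c=(150,250,180,300)
im=viewer.read_camera('side')[c[0]:c[1],c[2]:c[3],::-1];cv2.imwrite('pics/s13.png',cv2.resize(im,None,fx=6,fy=6,interpolation=2))
"
```

```text
time: 14.9
eef_pos: [598.3, 147.9, 62.3]
tcp_rot: [0.36, 0.608, -0.36, 0.609]
ft_force: [1.6, -3.2, -1.2]
grip_width: 6.8
time: 15.4
eef_pos: [598.0, 148.7, 72.4]
tcp_rot: [0.36, 0.609, -0.36, 0.609]
ft_force: [-0.4, 0.1, -1.5]
grip_width: 6.7
t 15.4 pos [598.  148.7  72.4] jaw 0.503 tilt [ 0.001  0.001 -1.   ] q6 1.31 w 6.7 F [-0.4  0.1 -1.5]
  shift mm [25.9 -0.4 -1.8] turn 0.001
```

View pics/s13.png

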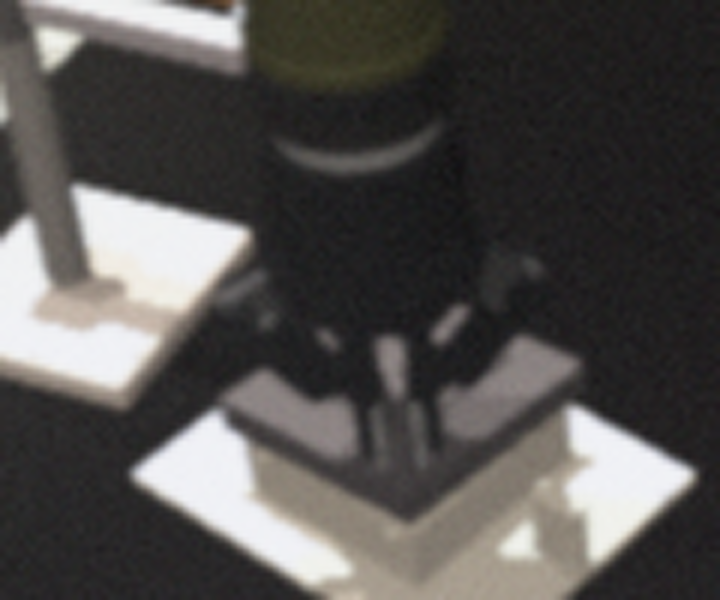

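```bash
python3 -m inch '[[0,[-0.005,0,0],0],[0,[-0.01,0,0],0],[0,[-0.016,0,0],0],[0,[-0.022,0,0],0],[0,[-0.028,0,0],0]]'
python3 -c "
from h import *
go(440,370,150,0.502)
r=trace
for n in ('top','side'):
  im=viewer.read_camera(n);m=viewer.camera_model(n);cv2.imwrite(f'pics/{n}14.png',im[:,:,::-1])
"
```

```text
time: 15.95
eef_pos: [597.9, 148.0, 100.7]
tcp_rot: [0.36, 0.608, -0.36, 0.609]
ft_force: [-0.1, 0.2, -1.8]
grip_width: 7.0
t 15.95 pos [597.9 148.  100.7] jaw 0.502 tilt [ 0.  0. -1.] q6 1.31 w 7.0 F [-0.1  0.2 -1.8]
  shift mm [ -49.3  -31.6 -270.6] turn -0.0
```

View pics/side14.png

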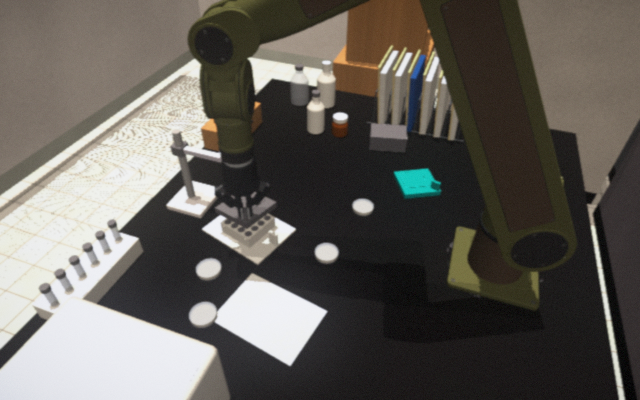

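```bash
python3 -c "
from h import *
go(430.5,376.5,177,0.502)"
python3 -m inch '[[0,[-0.012,0,-0.004],0],[0,[-0.026,-0.002,-0.015],0],[0,[-0.038,-0.004,-0.035],0],[0,[-0.048,-0.007,-0.06],0],[0,[-0.055,-0.01,-0.085],0]]'
python3 -c "
from h import *
go(430.5,376.5,177,0.502)"
```

```text
t 16.05 pos [598.6 148.2 101.3] jaw 0.502 tilt [ 0.002  0.001 -1.   ] q6 1.31 w 7.1 F [ 0.  -0.3 -0.4]
  shift mm [ -75.9  -37.4 -281. ] turn -0.0
time: 16.55
eef_pos: [547.7, 219.1, 157.1]
tcp_rot: [0.361, 0.608, -0.359, 0.609]
ft_force: [0.1, -0.5, 0.3]
grip_width: 6.7
t 16.55 pos [547.7 219.1 157.1] jaw 0.502 tilt [ 0.002  0.001 -1.   ] q6 1.45 w 6.7 F [ 0.1 -0.5  0.3]
  shift mm [ -19.9  -27.  -194.4] turn -0.0
```

```bash
python3 -m inch '[[0,[-0.005,-0.003,-0.02],0],[0,[-0.01,-0.006,-0.045],0],[0,[-0.015,-0.01,-0.07],0],[0,[-0.02,-0.013,-0.095],0],[0,[-0.02,-0.016,-0.12],0]]'
python3 -m inch '[[0,[0,-0.003,-0.022],0],[0,[0,-0.006,-0.044],0],[0,[0,-0.009,-0.06],0],[0,[0,-0.011,-0.07],0],[0,[0,-0.011,-0.074],0]]'
python3 -m inch '[[0,[0,0,0],0],[0,[0,0,0],0],[0,[0,0,0],0],[0,[0,0,0],0],[0,[0,0,0],0]]'
python3 -c "
from h import *
go(430.5,376.5,177,0.502)
for n in ('top','side','wrist'):
  im=viewer.read_camera(n);cv2.imwrite(f'pics/{n}15.png',im[:,:,::-1])
"
```

```text
time: 17.05
eef_pos: [475.6, 316.9, 177.1]
tcp_rot: [0.361, 0.608, -0.359, 0.609]
ft_force: [-0.3, 0.2, -1.4]
grip_width: 7.1
time: 17.55
eef_pos: [430.3, 375.5, 175.5]
tcp_rot: [0.36, 0.609, -0.36, 0.609]
ft_force: [0.5, 0.3, -0.8]
grip_width: 7.1
time: 18.05
eef_pos: [431.4, 374.4, 175.0]
tcp_rot: [0.36, 0.608, -0.36, 0.608]
ft_force: [-0.1, 0.3, -1.4]
grip_width: 7.2
t 18.05 pos [431.4 374.4 175. ] jaw 0.501 tilt [-0. -0. -1.] q6 1.78 w 7.2 F [-0.1  0.3 -1.4]
  shift mm [-2.   0.2 -2.3] turn -0.001
```

View pics/side15.png

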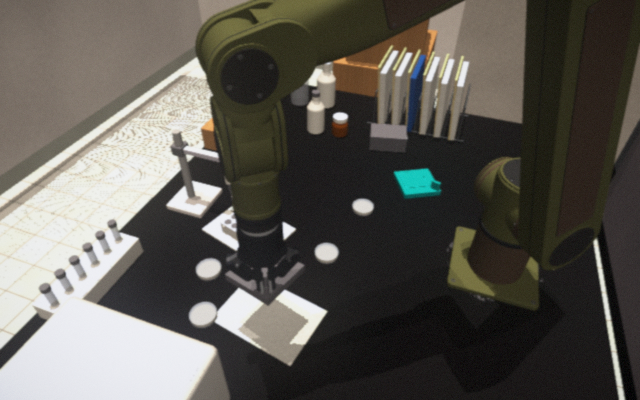

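View pics/top15.png

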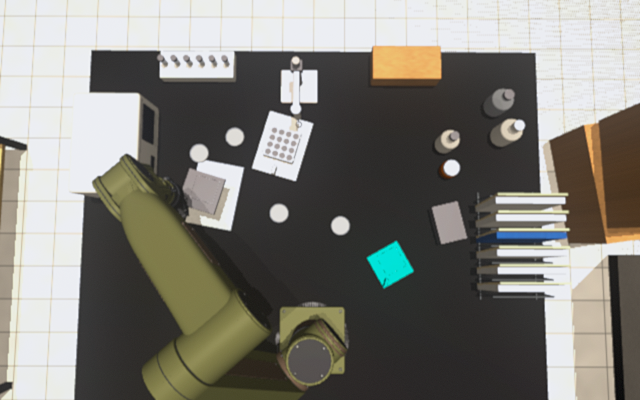

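View pics/wrist15.png

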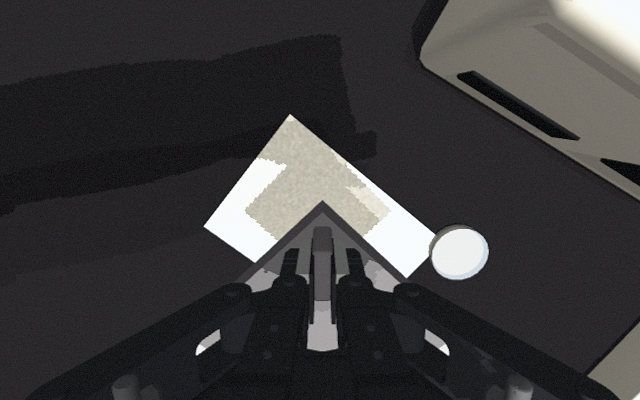

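```bash
python3 -c "
import cv2
a=cv2.imread('pics/top15.png');b=cv2.imread('pics/side15.png')
cv2.imwrite('pics/c1.png',cv2.resize(a[90:190,170:330],None,fx=5,fy=5,interpolation=2))
cv2.imwrite('pics/c2.png',cv2.resize(b[200:310,200:340],None,fx=5,fy=5,interpolation=2))"
```

```text
(no output)
```

View pics/c1.png

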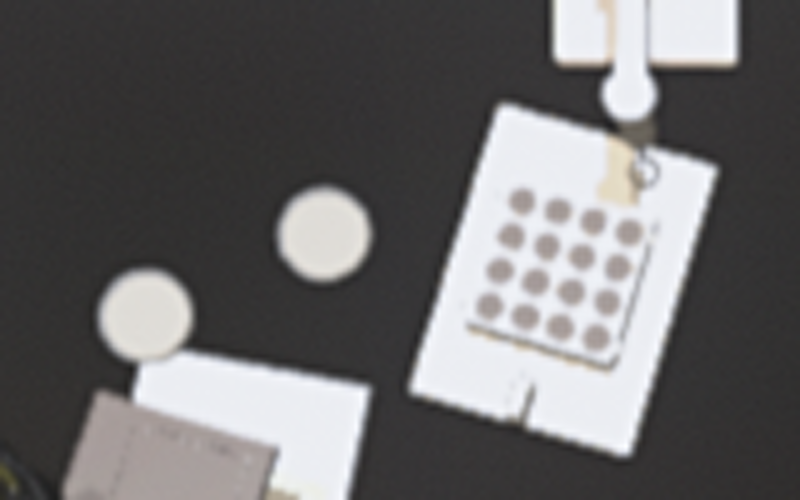

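View pics/c2.png

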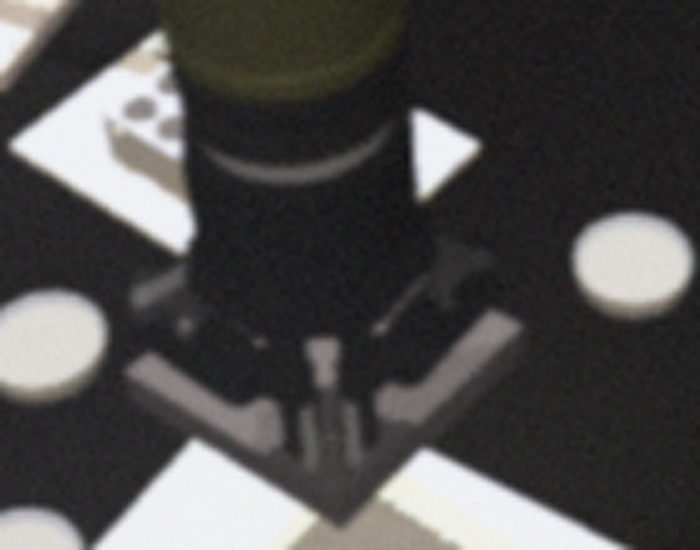

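```bash
python3 - <<'E'
from h import *
from scipy.spatial.transform import Rotation as Ro
s=readout.sense();tp=s["eef_pos"]+[0,0,8.5]
yaw=-.283; Rz=Ro.from_euler('z',yaw)
ms=viewer.camera_model('side');mt=viewer.camera_model('top')
for th in (0,.05,.1,.13,.16,.2):
    rot=Rz*Ro.from_rotvec(th*np.array([1,1,0])/2**.5)
    for sg in (1,):
        w=lambda p:rot.apply(np.array(p)-[-41,41,29])+tp
        # tab side up? report z
        P={'tabc':(-55,55,0),'left+x+y':(55,55,0),'right-x-y':(-55,-55,0),'far':(55,-55,0)}
        print(th,'ctr',np.round(w((0,0,0)),0),'far z',round(w(P['far'])[2]),'tab z',round(w(P['tabc'])[2]),
         'side',[np.round((w2px(ms,w(P[k]))-[200,200])*5) for k in('tabc','left+x+y','right-x-y')],
         'top',[np.round((w2px(mt,w((x,y,16)))-[170,90])*5) for x,y in((55,55),(55,-55),(-55,55))])
E
```

```text
0 ctr [459. 324. 154.] far z 154 tab z 154 side [array([339., 522.]), array([127., 381.]), array([521., 335.])] top [array([ 99., 384.]), array([277., 437.]), array([ 41., 563.])]
0.05 ctr [458. 325. 152.] far z 148 tab z 156 side [array([339., 523.]), array([128., 388.]), array([521., 343.])] top [array([ 99., 386.]), array([278., 439.]), array([ 40., 563.])]
0.1 ctr [458. 327. 149.] far z 141 tab z 157 side [array([339., 525.]), array([129., 396.]), array([522., 350.])] top [array([ 99., 387.]), array([278., 441.]), array([ 39., 564.])]
0.13 ctr [457. 328. 147.] far z 137 tab z 157 side [array([339., 525.]), array([129., 401.]), array([522., 355.])] top [array([ 99., 388.]), array([278., 443.]), array([ 38., 564.])]
0.16 ctr [457. 328. 146.] far z 133 tab z 158 side [array([339., 526.]), array([130., 406.]), array([523., 360.])] top [array([ 99., 389.]), array([278., 444.]), array([ 37., 564.])]
0.2 ctr [456. 330. 144.] far z 128 tab z 159 side [array([339., 527.]), array([130., 412.]), array([523., 366.])] top [array([ 98., 390.]), array([278., 446.]), array([ 36., 564.])]
```

```bash
python3 - <<'E'
from h import *
from scipy.spatial.transform import Rotation as Ro
Rz=Ro.from_euler('z',-.283); ms=viewer.camera_model('side')
for nm,e in (('s10',(597,150.2,47.5)),('s11',(597.2,147.6,57)),('s12',(598.3,147,62.3)),('s13',(598,148.7,72.4))):
  tp=np.array(e)+[0,0,8.5]
  for th in (0,.04,.08,.12):
    rot=Rz*Ro.from_rotvec(th*np.array([1,1,0])/2**.5); w=lambda p:rot.apply(np.array(p)-[-41,41,29])+tp
    print(nm,th,'tab/far z',np.round([w((-55,55,0))[2],w((55,-55,0))[2]],1),[np.round((w2px(ms,w(k))-[180,150])*6) for k in((-55,55,0),(55,55,0),(-55,-55,0),(-55,-55,16))])
a=[cv2.imread(f'pics/s{i}.png') for i in (10,11,12,13)]
o=np.hstack([x[340:600,100:] if 0 else np.vstack([cv2.resize(x[380:480,200:300],(200,200)),cv2.resize(x[330:430,520:620],(200,200)),cv2.resize(x[490:590,370:470],(200,200))]) for x in a]);cv2.imwrite('pics/cmp.png',o)
E
```

```text
s10 0 tab/far z [27. 27.] [array([415., 563.]), array([229., 451.]), array([586., 416.]), array([584., 390.])]
s10 0.04 tab/far z [27.8 21.6] [array([415., 564.]), array([230., 457.]), array([586., 421.]), array([584., 394.])]
s10 0.08 tab/far z [28.7 16.2] [array([415., 564.]), array([230., 463.]), array([587., 427.]), array([585., 399.])]
s10 0.12 tab/far z [29.6 11. ] [array([415., 565.]), array([231., 469.]), array([587., 433.]), array([585., 404.])]
s11 0 tab/far z [36.5 36.5] [array([415., 543.]), array([229., 432.]), array([587., 396.]), array([585., 370.])]
s11 0.04 tab/far z [37.3 31.1] [array([415., 544.]), array([229., 437.]), array([587., 402.]), array([585., 375.])]
s11 0.08 tab/far z [38.2 25.7] [array([415., 544.]), array([230., 443.]), array([588., 408.]), array([586., 380.])]
s11 0.12 tab/far z [39.1 20.5] [array([415., 545.]), array([231., 449.]), array([588., 413.]), array([586., 384.])]
s12 0 tab/far z [41.8 41.8] [array([412., 533.]), array([225., 421.]), array([584., 386.]), array([583., 360.])]
s12 0.04 tab/far z [42.6 36.4] [array([412., 533.]), array([226., 427.]), array([585., 392.]), array([583., 364.])]
s12 0.08 tab/far z [43.5 31. ] [array([412., 534.]), array([227., 433.]), array([585., 398.]), array([583., 369.])]
s12 0.12 tab/far z [44.4 25.8] [array([412., 534.]), array([227., 439.]), array([586., 403.]), array([584., 374.])]
s13 0 tab/far z [51.9 51.9] [array([409., 519.]), array([221., 407.]), array([582., 372.]), array([580., 345.])]
s13 0.04 tab/far z [52.7 46.5] [array([409., 519.]), array([221., 413.]), array([583., 378.]), array([581., 350.])]
s13 0.08 tab/far z [53.6 41.1] [array([408., 520.]), array([222., 419.]), array([583., 384.]), array([581., 355.])]
s13 0.12 tab/far z [54.5 35.9] [array([408., 520.]), array([223., 425.]), array([584., 389.]), array([582., 360.])]
```

View pics/cmp.png

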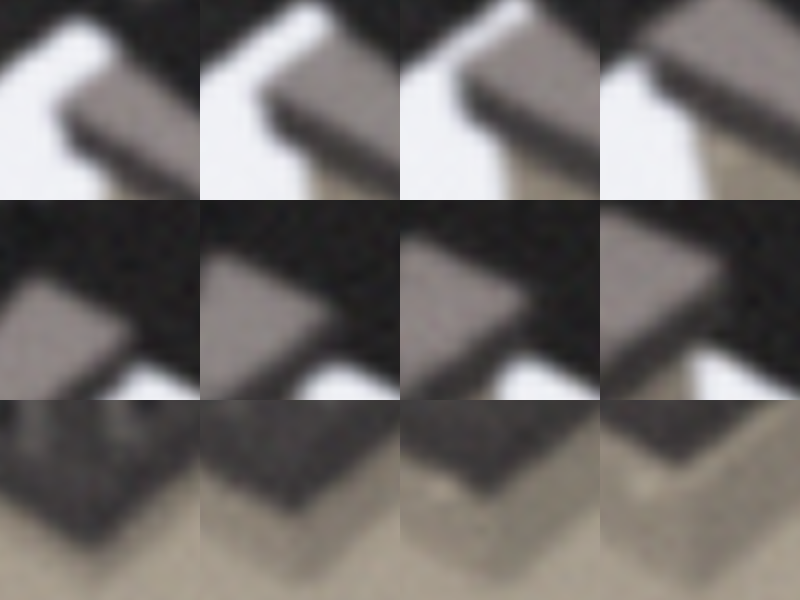

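Projecting the cover's corners for the peel pictures puts the tilt at about 0.1 rad. That gives a tab corner of about 44 mm and a far corner of about 28 mm, so the peel order was met. The cover now hangs at about (458,326,150), tilted about 0.05–0.1 rad, and the ring has not shifted. Handing in.

```bash
python3 -c "
from h import *
go(430.5,376.5,177,0.502); print(np.abs(readout.sense()['qd']).max()); print(arm.hand_in())"
```

```text
t 18.2 pos [431.2 374.6 175. ] jaw 0.502 tilt [-0. -0. -1.] q6 1.78 w 6.8 F [-0.2  0.4 -1.3]
  shift mm [-2.   0.3 -2. ] turn -0.0
0.0033068668981643848
the job is handed in; nothing more can be done
None
```

The job is handed in at 18.2 s of the 58 s allowed. No verdict came back, so the results below are my own measurements.

- **Sliding the tray:** I pinched the rib, slid the tray under the needle and let go. The wrist view then put the ring about 1 mm from the needle tip. After the peel, the top view showed the ring within about 1.5 mm of that position.
- **Peeling the cover:** I raised the grey cover by its tab. Fitting its corners in the side pictures gave the tab corner at about 44 mm and the far corner at about 28 mm at the same moment. I did not see the far corner directly, because the gripper hid it; its height comes from that fit.
- **Final pose:** The cover is held firmly and still, with its centre at about (458, 326) mm and its rim about 150 mm up. The sheet's centre measured about (458.5, 325.5) mm.
- **Tilt:** The two cameras did not quite agree on the final tilt. The side view suggested about 0.05 rad and the top view somewhat more, both below the 0.2 rad limit.
- **Rest of the scene:** The stand was never close to being touched on the planned path. The dishes, bottle, jar, tip box and turquoise look-alike appear unmoved in the last pictures; I judged that by eye and did not measure it.

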